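# Back a ratchet carton clamp off to its stop

### The job

Open the carton clamp for the next carton: lift the holding pawl right over so that it leans back past upright, then wind the wheel backwards by its crank grip until the sliding jaw is pressed snugly against the rubber bumper of the stop, without shoving the stop along its rails. Then let go of the crank and lay the pawl back down on the wheel's teeth, with the jaw still touching the bumper. Do not wrench the wheel against the pawl, do not push the jaw or the stop by hand, and leave the things around the clamp where they are.

Things in the scene. Friction and masses are not known exactly. Their poses are not given: they have to be found in the camera images.
- clamp: Grey base plate 210 x 430 x 15 mm, fixed to the table, x -95 to +115, y -85 to +345 mm from its origin, which lies on the table straight below the axis of the ratchet wheel. z up; y along the bed towards jaw and stop; x across the bed (at yaw 0 away from the robot). A fixed fence crosses it at y 90 to 102 mm, its top 61 mm above the table. It carries all the moving parts.
- wheel_axis (a point): Point on the vertical axis of the ratchet wheel, 85 mm above the table. The wheel is a flat steel disc 124 mm across; 14 saw teeth stand 8 mm up on the rim of its upper face, 48 to 61 mm from the axis, tops 50 mm above the table.
- wheel (a joint): Ratchet wheel angle, rad, growing counter-clockwise from above = backwards = opening: 1 rad moves the jaw 18 mm towards the stop. Starts -0.1 to 0.25; jaw meets bumper between 1.0 and 2.4; end 2.7. With the pawl down it grows by one tooth (0.45) at most, then is blocked. Turns stiffly (0.3 N m, 4 to 6 N at the crank grip) and stays where left.
- crank_center (a point): Centre of the crank grip: upright black cylinder, 18 mm across, 40 mm tall (65 to 105 mm above the table), spinning freely on the crank arm (flat, 18 mm wide, top at 64 mm) 75 mm from the wheel's axis. In the clamp's frame it stands in direction 2.2 rad + wheel angle, counter-clockwise from x. Each 1 N more along its circle presses the jaw 4 N harder.
- pawl (a joint): Angle, rad, of the holding pawl about its level pivot (along the clamp's x). 0 = level, toe down between teeth; to 0.15 with the toe on a tooth; grows as it is lifted; 1.57 upright; 1.95 end of swing, leaning back towards the fence, where it stays by its weight. Let go before 1.5 it falls down. Moves with under 1 N. Steel strip 12 mm wide, 76 mm long, over the rim on the wheel's +x side.
- pawl_bar (a point): Middle of the pawl's lifting bar: level round steel bar, 10 mm across, along the clamp's x, sticking out sideways from the pawl, away from the wheel; free for 20 mm to either side of this point. It is 55 mm from the pivot towards the toe and 6 mm above it at pawl angle 0 (then clamp x 86, y 15 mm, 66 mm above the table) and goes round the pivot on a 55.3 mm radius.
- pawl_pivot (a point): Point on the pawl's pivot axis level with the middle of the lifting bar: clamp x 86, y 70 mm, 60 mm above the table. The pivot's bracket lies 15 mm or more to the wheel's side of this point, so fingers on the bar pass beside it.
- jaw: Sliding jaw: aluminium plate 150 mm across, 10 mm thick, top 60 mm above the table, on the rails beyond the fence, driven by the wheel. Its frame is the clamp's, shifted along y by 18 mm per rad of wheel angle; its back face (towards the stop) is at y 160 mm in it.
- stop: Stop: dark steel block 140 x 30 x 34 mm, held by friction on the rails beyond the jaw; slips at 40 N from the jaw (10 N at the crank grip beyond free turning). Front face at y 201 mm of its frame, which has the clamp's axes. From it a hard black rubber bumper, 16 mm across, sticks out 4 to 22 mm towards the jaw, differing each time, unmeasured: feel for it. 10 to 30 N of jaw force is snug.
- carton: Bystander: closed brown carton 110 x 80 x 55 mm, origin at the centre of its underside.
- flask: Bystander: amber bottle, 64 mm across, 190 mm tall, origin at the centre of its underside.
- gift_box: Bystander: flat blue box 100 x 130 x 25 mm, origin at the centre of its underside.

How it is judged:
By the outcome, as a careful person would: the job done as asked, in the order asked, and still so for the second after the job is handed in, with the robot touching nothing.
It also fails if it takes over 72 s, if anything falls off the work surface, if the arm or the gripper's body presses on something with over 40 N, if the wrist force passes 120 N, or if a joint passes its speed limit or range.

### The arm

A 7-joint arm with a two-finger parallel gripper is mounted at the origin on the work surface. World frame = base frame: x ahead of the robot, y to its left, z up, the work surface at z = 0. Lengths are in m, angles in rad, forces in N, time in s.
With the tool pointing down it reaches from about 0.425 to 0.925 m from the base axis. Payload 6.8 kg.
Tool frame: the origin (TCP) lies midway between the tips of the shut fingers; the grasp point (between the pads) lies arm.grip_depth behind it (arm.grip_depth is the distance from the TCP to the grasp point, in m); z points along the fingers, y is the direction in which the jaws open and shut (so a half turn about z gives the same grasp; the last joint's range is limited). The gripper opens to 88 mm and grips with 3 to 60 N. Pads are 20 mm wide; open, the fingers measure 115 mm over their backs; the gripper's body (75 mm by 178 mm) begins 61 mm behind the grasp point.
Start: joints at [1.241, 0.477, 0.022, 1.555, -0.011, 1.109, -0.083], TCP at [0.148, -0.658, 0.223] pointing down, gripper open.
Joint ranges: [-2.96, 2.96], [-0.34, 2.1], [-1.41, 1.46], [0.24, 2.44], [-1.37, 4.51], [0.17, 1.92], [-2.96, 2.96]. Speed limits (rad/s): [2.39, 2.39, 3.14, 3.14, 3.14, 3.14, 3.14].

### API

Orientations are given as a unit quaternion [x, y, z, w].
In Python, from bench import arm gives the robot as it stands.
- The arm moves only by the shell command python3 -m crank 'ROWS'. ROWS is a JSON object of lists of equal length, an entry for each row: "slide": the shift along the tool's x, y, z in mm, a list of three; "turn": the turn about the tool's z in degrees; "grip": the finger opening in mm, from 0 to 87.8. In form: {"slide": [[dx, dy, dz], ...], "turn": [turn, ...], "grip": [grip, ...]}. A call has 1 to 5 rows; each row is the pose to reach, as a shift and turn from the pose measured when the call began, along the tool's axes at that moment; what a row does not reach only later rows make up. A row lasts 1/8 s, in which the tool goes at most 62.5 mm and 10.7 degrees, less where a joint would pass 70% of its speed; a pose out of reach is approached as far as the arm can. A call with a gripper value outside its range is refused whole. The fingers move at their own pace and stop on an object; the grip force is fixed at half the most. Time passes only in rows, so rows that repeat a pose let the fingers close. It gives the time, the measured TCP pose, the force and the opening at its end, in the units of the state.
- arm.read_state(): the state, without advancing time (a new reading comes with each control period).
- arm.grab_frame(name): name is "side" or "top"; returns the picture (480x640x3 uint8, red, green, blue); there is no depth.
- arm.calibration(name): a dict with "K" (3x3 intrinsics, pixels), "extrinsics" (4x4, takes a point from world to camera coordinates). Camera axes: x right, y up, looking along -z (the intrinsics and any distortion apply to the point x, -y, -z); pixel columns grow to the right and rows downward; lengths in m; the calibration is good to about 2 mm. A picture is of the moment at which its call begins. calibration takes no time and is no camera call.
- arm.finish_job(): hands the job in, once; it reports no verdict.
Trained networks look in the newest picture that a camera, given by its name, has taken for a name from the list of things; names that differ only in an ending like _2 or _b are one class to them, and where a whole thing is asked for, a point or a joint stands for the part that bears it (a point fixed in the world has none). Each returns a list of dicts, best first, with "conf" (0 to 1); they miss things now and then, are a little off and sometimes report something else, mostly with a low value. They report only what shows in the picture. A call takes as long as a camera call.
- arm.silhouettes(camera, thing): "region" (480x640 bool, what is visible of it) and "extent" ([left, top, right, bottom] in pixels, round what is visible of it).
The state is a dict: "time_s": time; "joint_positions": joint angles; "joint_velocities": joint speeds; "joint_torque": joint torques, N m; "position": TCP position; "ee_rot": TCP orientation; "force": force on the tool from outside, world axes, zero at the start; "torque": the same for the moment, N m; "gripper_width": finger opening in m.
Only numpy, scipy, OpenCV 4.12 (cv2) and the standard library are available. Lean on these libraries where they do the work, as an engineer would, in place of code of your own. Each camera call takes 0.05 s, during which the arm holds its last target. There are 200 camera calls.

## Working session

There is one attempt and no reset: what is moved stays moved. The work goes in short steps, Python scripts to look and compute and a shell command to move; the robot and the scene stay as the last step left them, time stands still between calls to the robot, and variables do not carry over. Pictures are saved under pics/ and viewed, about 8 in all and at most 12, crops included, and the job is handed in when it is done.

```bash
ls; mkdir -p pics
python3 - <<'E'
from bench import arm
import cv2,numpy as np
s=arm.read_state(); print(s, arm.grip_depth)
for c in ("side","top"):
    f=arm.grab_frame(c); cv2.imwrite(f"pics/{c}0.png",f[:,:,::-1])
    k=arm.calibration(c); print(c,{a:np.round(np.array(b),4).tolist() for a,b in k.items()})
E
```

```text
pics
{'time_s': 0.0, 'joint_positions': array([ 1.2408852 ,  0.47778134,  0.02234014,  1.55643193, -0.01151216,
        1.10930635, -0.08313451]), 'joint_velocities': array([-1.38843648e-03,  2.94855028e-04, -1.28364379e-04,  3.73486408e-05,
       -1.06212882e-03, -6.01697405e-04, -1.02196801e-03]), 'joint_torque': array([ 3.39256057e-04, -5.82844198e+01,  1.53426301e+00, -2.72606313e+01,
       -5.44405519e-02,  1.69574650e-02,  2.00510499e-04]), 'position': array([ 0.14835442, -0.6578809 ,  0.22170256]), 'ee_rot': array([ 9.93856901e-01,  1.10669111e-01, -1.60144013e-04, -8.85087318e-04]), 'force': array([-0.50741701,  1.02796341, -0.27093904]), 'torque': array([ 0.04194837, -0.02403634, -0.00217878]), 'gripper_width': 0.08762276412449761} 0.0187
side {'K': [[498.375, 0.0, 324.1718], [0.0, 498.375, 243.141], [0.0, 0.0, 1.0]], 'extrinsics': [[-0.8133, -0.5814, -0.0216, 0.4507], [0.2682, -0.4076, 0.8729, -0.2256], [-0.5163, 0.7042, 0.4874, -1.0391], [0.0, 0.0, 0.0, 1.0]]}
top {'K': [[589.5079, 0.0, 316.3695], [0.0, 589.5079, 247.3404], [0.0, 0.0, 1.0]], 'extrinsics': [[0.0117, -0.9999, 0.0052, 0.0191], [0.9888, 0.0123, 0.1489, -0.5493], [-0.1489, 0.0034, 0.9888, -1.5036], [0.0, 0.0, 0.0, 1.0]]}
```

View pics/side0.png

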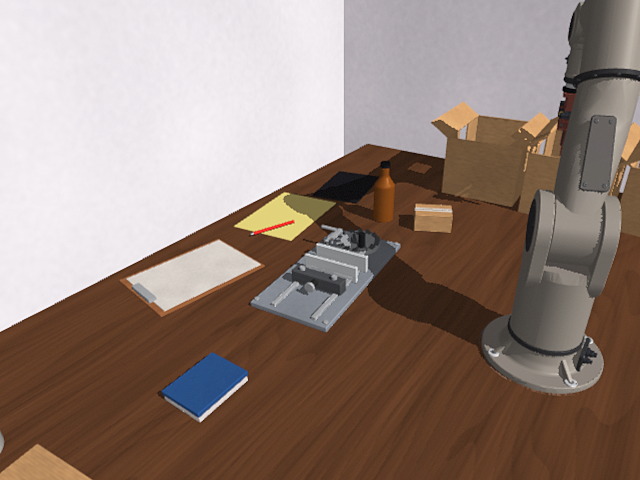

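View pics/top0.png

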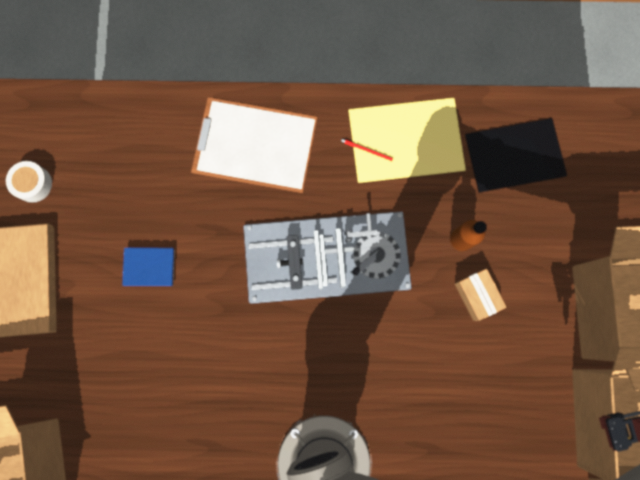

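The side view shows the clamp at about (330,280), with the wheel at the far end. In the top view the plate corners are about (245,227), (404,212), (410,288), (253,303), and the wheel is at (376,255). I'll fit the pose next.

```bash
cat > h.py <<'E'
from bench import arm
import cv2,numpy as np
from scipy.optimize import least_squares
C={}
def proj(c,P):
    if c not in C: C[c]=arm.calibration(c)
    k=C[c]; E=np.array(k["extrinsics"]); K=np.array(k["K"])
    p=np.atleast_2d(P)@E[:3,:3].T+E[:3,3]; p=p*[1,-1,-1]
    q=p@K.T; return q[:,:2]/q[:,2:]
def world(pose,P):
    x,y,a=pose; c,s=np.cos(a),np.sin(a); P=np.atleast_2d(np.array(P,float))
    return np.c_[x+c*P[:,0]-s*P[:,1], y+s*P[:,0]+c*P[:,1], P[:,2]]
E
cat > fit.py <<'E'
from h import *
f={c:arm.grab_frame(c) for c in("side","top")}
from itertools import product
cor=np.array([[x,y,z] for x,y,z in product((-.095,.115),(-.085,.345),(0,.015))])
S={}
for c in f:
    for n in("clamp","wheel","jaw","stop","pawl","crank_center","pawl_bar"):
        d=arm.silhouettes(c,n)
        print(c,n,[(round(o["conf"],2),np.round(o["extent"]).tolist()) for o in d[:2]])
        if d: S[c,n]=d[0]["region"]
        if n=="clamp" and d:
            m=d[0]["region"].astype(np.uint8); h=cv2.convexHull(cv2.findContours(m,0,1)[0][0] if 0 else np.argwhere(m)[:,::-1].astype(np.int32))
            print(cv2.approxPolyDP(h,4,True)[:,0].tolist())
np.savez("S.npz",**{a+"_"+b:v for (a,b),v in S.items()})
def up(c,x0,y0,x1,y1,k): return cv2.resize(f[c][y0:y1,x0:x1,::-1],None,fx=k,fy=k,interpolation=cv2.INTER_CUBIC)
cv2.imwrite("pics/topz.png",up("top",240,190,420,310,4))
cv2.imwrite("pics/sidez.png",up("side",245,215,405,335,5))
E
python3 fit.py
```

```text
side clamp [(0.62, [252.0, 228.0, 402.0, 332.0])]
[[400, 245], [326, 331], [252, 305], [323, 226], [368, 231]]
side wheel [(0.87, [333.0, 230.0, 382.0, 255.0])]
side jaw [(0.66, [304.0, 254.0, 356.0, 282.0]), (0.66, [248.0, 227.0, 397.0, 335.0])]
side stop [(0.94, [292.0, 266.0, 347.0, 296.0])]
side pawl [(0.66, [320.0, 222.0, 344.0, 237.0]), (0.47, [162.0, 352.0, 244.0, 423.0])]
side crank_center [(0.39, [357.0, 233.0, 364.0, 249.0])]
side pawl_bar [(0.21, [414.0, 206.0, 454.0, 234.0])]
top clamp [(0.9, [246.0, 211.0, 410.0, 307.0])]
[[409, 287], [250, 302], [245, 227], [400, 211]]
top wheel [(0.69, [353.0, 233.0, 400.0, 282.0])]
top jaw [(0.85, [312.0, 230.0, 358.0, 293.0])]
top stop []
top pawl []
top crank_center []
top pawl_bar [(0.53, [352.0, 213.0, 373.0, 237.0])]
```

View pics/topz.png

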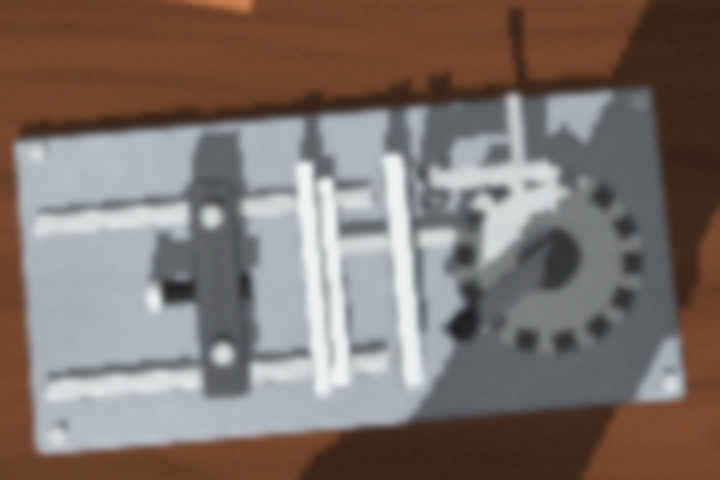

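View pics/sidez.png

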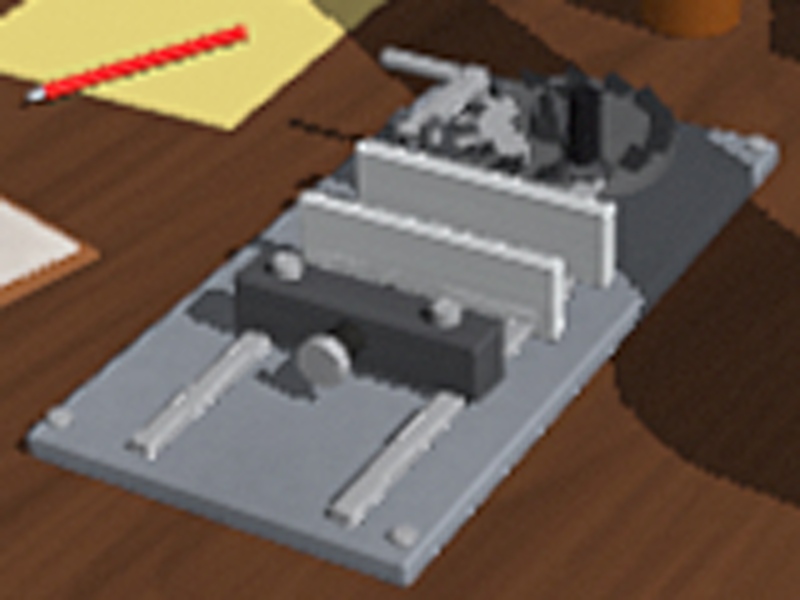

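The zooms show the plate corners clearly. The crank grip is at side (361.6,239) and top (356,271), and the lifting bar runs top (368.5,214)–(368.7,231).

```bash
cat > fit2.py <<'E'
from h import *
T=[([.115,.345,.015],[243.8,225]),([.115,-.085,.015],[402.5,212]),([-.095,-.085,.015],[411.5,290]),([-.095,.345,.015],[249.5,303.5]),([.106,.015,.066],[368.4,213.7])]
S=[([.115,.345,.015],[252,302]),([-.095,.345,.015],[326.3,329]),([-.095,-.085,.015],[400.6,244])]
def res(v):
    p=v[:3]; g=[.075*np.cos(2.2+v[3]),.075*np.sin(2.2+v[3]),.085]
    r=[]
    for c,L in(("top",T+[(g,[356,271.2])]),("side",S+[(g,[361.6,239.4])])):
        r.append(proj(c,world(p,[a for a,_ in L]))-np.array([b for _,b in L]))
    return np.vstack(r).ravel()
o=least_squares(res,[.55,-.1,.09,0],loss="soft_l1"); print(o.x,np.round(res(o.x).reshape(-1,2),1).tolist())
p=o.x[:3]
np.save("pose.npy",o.x)
for n,q in dict(axis=[0,0,.085],grip=[.075*np.cos(2.2+o.x[3]),.075*np.sin(2.2+o.x[3]),.085],bar=[.086,.015,.066],pivot=[.086,.07,.06]).items(): print(n,world(p,q).round(4))
E
python3 fit2.py
```

```text
[ 0.53010144 -0.13284692  0.09794264 -0.05406018] [[-0.4, 0.1], [0.4, -0.3], [0.0, -0.6], [-0.7, -0.1], [-0.4, 0.5], [-0.4, -0.3], [-1.2, -0.7], [0.9, -1.1], [1.2, -0.5], [0.5, 0.5]]
axis [[ 0.5301 -0.1328  0.085 ]]
grip [[ 0.4833 -0.0742  0.085 ]]
bar [[ 0.6142 -0.1095  0.066 ]]
pivot [[ 0.6088 -0.0548  0.06  ]]
```

```bash
cat >> h.py <<'E'
from scipy.spatial.transform import Rotation as R
def pose(): return np.load("pose.npy")[:3]
def state():
    s=arm.read_state(); p=pose(); d=s["position"][:2]-p[:2]; c,n=np.cos(p[2]),np.sin(p[2])
    f=s["force"]; Rm=R.from_quat(s["ee_rot"]).as_matrix()
    loc=np.array([c*d[0]+n*d[1],-n*d[0]+c*d[1],s["position"][2]])
    F=np.array([c*f[0]+n*f[1],-n*f[0]+c*f[1],f[2]])
    return s,loc,F,Rm
def go(*targets):  # clamp-frame TCP targets, m
    s,loc,F,Rm=state()
    print("t %.2f loc(mm) %s F %s w %.1f yaw_err(deg) %.1f tilt %s"%(s["time_s"],(loc*1e3).round(1),F.round(1),s["gripper_width"]*1e3,np.degrees(np.arctan2(Rm[1,0],Rm[0,0])-pose()[2]),Rm[2,:2].round(3)))
    for t in targets: print(t,"->",((world(pose(),t)[0]-s["position"])@Rm*1e3).round(1))
E
python3 - <<'E'
from h import *
go([.089,.015,.25],[.089,.015,.12],[.089,.015,.047])
d=arm.grab_frame("top")
for n in("flask","carton"):
    print(n,[(round(o["conf"],2),o["extent"]) for o in arm.silhouettes("top",n)[:1]])
print(proj("top",[[.57,-.38,0],[.57,-.38,.19],[.47,-.40,0]]))
E
```

```text
t 0.90 loc(mm) [-431.2 -485.8  222.7] F [ 0.2 -0.7 -0.7] w 88.0 yaw_err(deg) 7.1 tilt [0. 0.]
[0.089, 0.015, 0.25] -> [ 578.  -432.7  -27.3]
[0.089, 0.015, 0.12] -> [ 578.  -432.8  102.7]
[0.089, 0.015, 0.047] -> [ 578.  -432.8  175.7]
flask [(0.85, [453.0, 220.3, 487.6, 251.3])]
carton [(0.76, [454.4, 269.7, 508.6, 322.1])]
[[466.8169429  243.78639537]
 [487.39477478 231.41436069]
 [475.28219454 280.85530568]]
```

```bash
python3 -m crank '{"slide":[[40,-20,-20],[88,-56,-27],[130,-90,-27],[176,-125,-27],[222,-160,-27]],"turn":[2,4,6,7.1,7.1],"grip":[50,50,50,50,50]}'; python3 -c "
from h import *
go([.089,.015,.25],[.089,.015,.12])"
```

```text
time_s: 1.68
position: [0.3309, -0.4521, 0.25]
ee_rot: [0.999, 0.049, 0.0, 0.0]
force: [1.3, -0.5, -0.5]
gripper_width: 0.0502
t 1.68 loc(mm) [-229.4 -298.2  250. ] F [ 1.3 -0.6 -0.5] w 50.2 yaw_err(deg) -0.0 tilt [0.    0.001]
[0.089, 0.015, 0.25] -> [ 3.183e+02 -3.134e+02 -1.000e-01]
[0.089, 0.015, 0.12] -> [ 318.2 -313.5  129.9]
```

```bash
python3 -m crank '{"slide":[[42,-42,0],[85,-84,0],[128,-126,0],[171,-168,0],[214,-210,0]],"turn":[0,0,0,0,0],"grip":[50,50,50,50,50]}';python3 -m crank '{"slide":[[42,-42,0],[85,-84,0],[104,-103,20],[104,-103,65],[104,-103,100]],"turn":[0,0,0,0,0],"grip":[50,50,40,40,40]}'; python3 -c "
from h import *
go([.089,.015,.1],[.089,.015,.049])"
```

```text
time_s: 2.3
position: [0.5245, -0.2209, 0.2503]
ee_rot: [0.999, 0.049, 0.001, 0.001]
force: [-0.4, -0.4, 0.2]
gripper_width: 0.0499
time_s: 2.92
position: [0.618, -0.1078, 0.1487]
ee_rot: [0.999, 0.049, 0.0, 0.001]
force: [0.7, -0.2, -0.6]
gripper_width: 0.04
t 2.92 loc(mm) [ 90.   16.3 148.7] F [ 0.6 -0.3 -0.6] w 40.0 yaw_err(deg) 0.0 tilt [0.    0.001]
[0.089, 0.015, 0.1] -> [-1.   1.3 48.7]
[0.089, 0.015, 0.049] -> [-1.   1.2 99.7]
```

```bash
python3 -m crank '{"slide":[[1,1,40],[1,1,80],[1,1,99],[1,1,99],[1,1,99]],"turn":[0,0,0,0,0],"grip":[30,30,30,20,12]}'; python3 -c "
from h import *
go([.089,.015,.049])
f=arm.grab_frame('side');cv2.imwrite('pics/s1.png',cv2.resize(f[150:270,290:450,::-1],None,fx=5,fy=5,interpolation=2))"
```

```text
time_s: 3.55
position: [0.6204, -0.1089, 0.0513]
ee_rot: [0.999, 0.049, 0.001, 0.001]
force: [0.6, -0.3, 0.0]
gripper_width: 0.0138
t 3.55 loc(mm) [92.2 14.9 51.3] F [ 0.6 -0.4  0. ] w 13.8 yaw_err(deg) -0.0 tilt [0.003 0.002]
[0.089, 0.015, 0.049] -> [-3.2 -0.1  2.3]
```

View pics/s1.png

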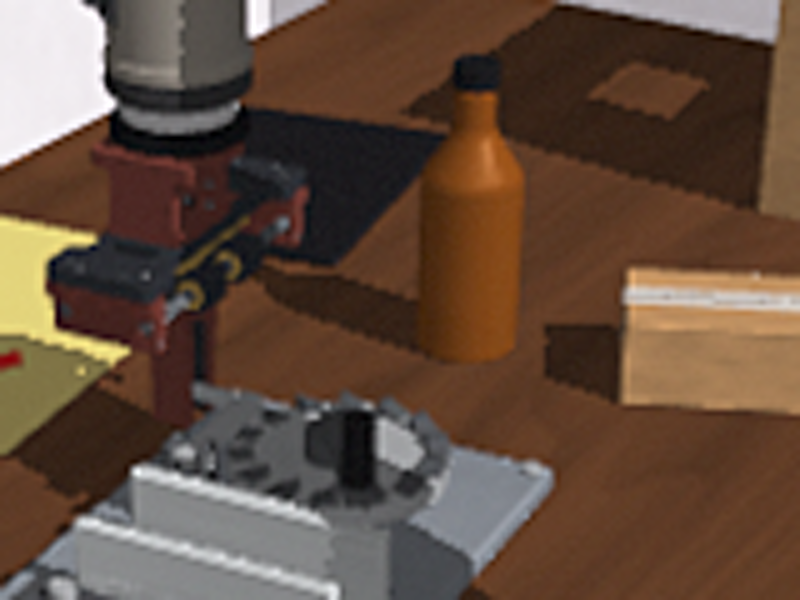

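The fingers straddle the bar, at crop position (200,390). I'll close on it.

```bash
python3 -m crank '{"slide":[[0,0,2],[0,0,2],[0,0,2]],"turn":[0,0,0],"grip":[6,4,4]}'; python3 -c "
from h import *
s,loc,F,_=state()
th0=None
go()
g=loc[2]+arm.grip_depth; print('grasp z',g)
# arc: rows, slide tool y=-dy, z=-dz, starting at angle 0.0 (and 0.08)
for t0 in(0.,.08,.15):
  b=lambda t:np.array([.07-.0553*np.cos(t+.109),.06+.0553*np.sin(t+.109)])*1e3
  print(t0,b(t0),[(round(t,2),(-(b(t)-b(t0))).round(1).tolist()) for t in np.arange(.2,1.95,.2).tolist()+[1.9,1.95]])"
```

```text
time_s: 3.98
position: [0.6208, -0.1085, 0.051]
ee_rot: [0.999, 0.049, 0.002, 0.001]
force: [-3.5, 1.4, 5.3]
gripper_width: 0.0092
t 3.98 loc(mm) [92.7 15.4 51. ] F [-3.4  1.8  5.3] w 9.2 yaw_err(deg) 0.0 tilt [0.004 0.002]
grasp z 0.06971193953013935
0.0 [15.02818453 66.01577124] [(0.2, [-2.3, -10.8]), (0.4, [-6.7, -20.9]), (0.6, [-13.0, -30.0]), (0.8, [-21.0, -37.6]), (1.0, [-30.3, -43.5]), (1.2, [-40.7, -47.4]), (1.4, [-51.6, -49.2]), (1.6, [-62.6, -48.8]), (1.8, [-73.3, -46.2]), (1.9, [-78.4, -44.1]), (1.95, [-80.9, -42.8])]
0.08 [15.68474906 70.38958685] [(0.2, [-1.6, -6.4]), (0.4, [-6.0, -16.6]), (0.6, [-12.3, -25.6]), (0.8, [-20.3, -33.2]), (1.0, [-29.7, -39.1]), (1.2, [-40.0, -43.0]), (1.4, [-50.9, -44.8]), (1.6, [-61.9, -44.4]), (1.8, [-72.7, -41.8]), (1.9, [-77.8, -39.7]), (1.95, [-80.3, -38.5])]
0.15 [16.54444438 74.16310605] [(0.2, [-0.8, -2.7]), (0.4, [-5.2, -12.8]), (0.6, [-11.5, -21.8]), (0.8, [-19.5, -29.5]), (1.0, [-28.8, -35.3]), (1.2, [-39.1, -39.3]), (1.4, [-50.0, -41.0]), (1.6, [-61.1, -40.6]), (1.8, [-71.8, -38.0]), (1.9, [-76.9, -35.9]), (1.95, [-79.4, -34.7])]
```

```bash
python3 -m crank '{"slide":[[0,-1,-4],[0,-2,-9],[0,-4,-14],[0,-6.3,-19],[0,-9,-23.5]],"turn":[0,0,0,0,0],"grip":[4,4,4,4,4]}'; python3 -c "
from h import *
go()"; python3 -m crank '{"slide":[[0,-3.8,-4.5],[0,-8,-8.5],[0,-12,-12],[0,-17,-15],[0,-21.5,-17.7]],"turn":[0,0,0,0,0],"grip":[4,4,4,4,4]}'; python3 -c "
from h import *
go()
f=arm.grab_frame('side');cv2.imwrite('pics/s2.png',cv2.resize(f[150:270,290:450,::-1],None,fx=5,fy=5,interpolation=2))
"
```

```text
time_s: 4.6
position: [0.62, -0.1003, 0.0751]
ee_rot: [0.999, 0.049, 0.002, 0.001]
force: [0.4, -4.0, -1.8]
gripper_width: 0.0091
t 4.60 loc(mm) [92.7 23.6 75.1] F [-0.  -4.  -1.8] w 9.1 yaw_err(deg) -0.0 tilt [0.005 0.003]
time_s: 5.22
position: [0.6185, -0.0824, 0.0945]
ee_rot: [0.999, 0.048, 0.003, 0.003]
force: [-2.4, -10.3, 9.7]
gripper_width: 0.0092
t 5.22 loc(mm) [92.9 41.6 94.5] F [ -3.4 -10.    9.7] w 9.2 yaw_err(deg) -0.2 tilt [0.006 0.007]
```

View pics/s2.png

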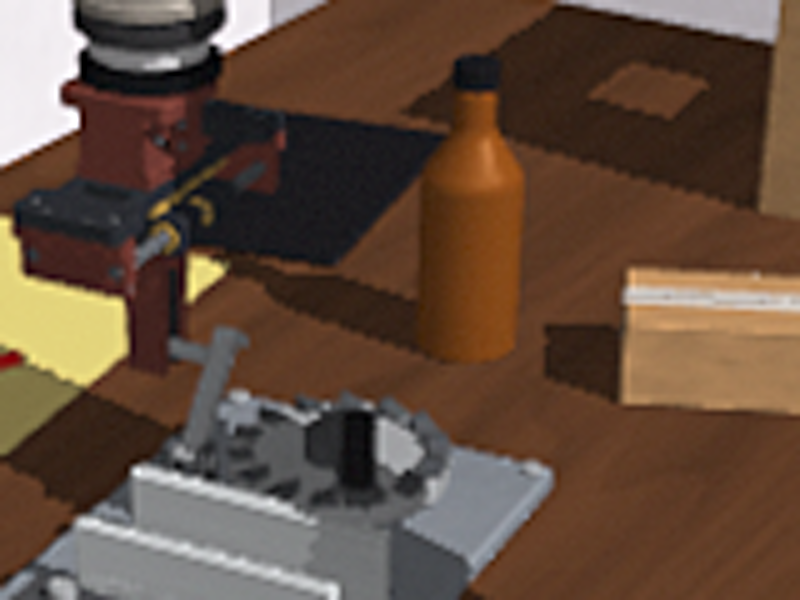

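The pawl is up about 1 rad and the bar is held in the fingers. The force shows a slight inward radial push, so I'll bias the arc upwards.

```bash
python3 -m crank '{"slide":[[0,-7,-5],[0,-14.5,-8],[0,-23,-9.5],[0,-31,-9.5],[0,-39,-8.5]],"turn":[0,0,0,0,0],"grip":[4,4,4,4,4]}'; python3 -c "
from h import *
go()"
```

```text
time_s: 5.9
position: [0.6148, -0.0423, 0.1042]
ee_rot: [0.999, 0.048, 0.003, 0.004]
force: [-2.4, -2.5, 2.0]
gripper_width: 0.009
t 5.90 loc(mm) [ 93.2  81.9 104.2] F [-2.6 -2.3  2. ] w 9.0 yaw_err(deg) -0.1 tilt [0.006 0.007]
```

```bash
python3 -m crank '{"slide":[[0,-5.5,1.2],[0,-11,3.5],[0,-11.5,3.7],[0,-11.5,3.7]],"turn":[0,0,0,0],"grip":[4,4,4,4]}'; python3 -c "
from h import *
go()";python3 -m crank '{"slide":[[0,0,0],[0,0,0],[0,0,0],[0,0,-40],[0,0,-80]],"turn":[0,0,0,0,0],"grip":[20,28,30,30,30]}'; python3 -c "
from h import *
go()
f=arm.grab_frame('side');cv2.imwrite('pics/s3.png',cv2.resize(f[150:270,290:450,::-1],None,fx=5,fy=5,interpolation=2))
"
```

```text
time_s: 6.4
position: [0.6139, -0.0298, 0.1006]
ee_rot: [0.999, 0.048, 0.004, 0.003]
force: [-2.6, 0.5, 4.5]
gripper_width: 0.0092
t 6.40 loc(mm) [ 93.5  94.3 100.6] F [-2.5  0.8  4.5] w 9.2 yaw_err(deg) -0.1 tilt [0.007 0.006]
time_s: 7.02
position: [0.6129, -0.0294, 0.1811]
ee_rot: [0.999, 0.048, 0.003, 0.003]
force: [1.0, -0.5, -0.3]
gripper_width: 0.0302
t 7.03 loc(mm) [ 92.5  94.8 181.1] F [ 0.9 -0.6 -0.3] w 30.2 yaw_err(deg) -0.1 tilt [0.006 0.006]
```

View pics/s3.png

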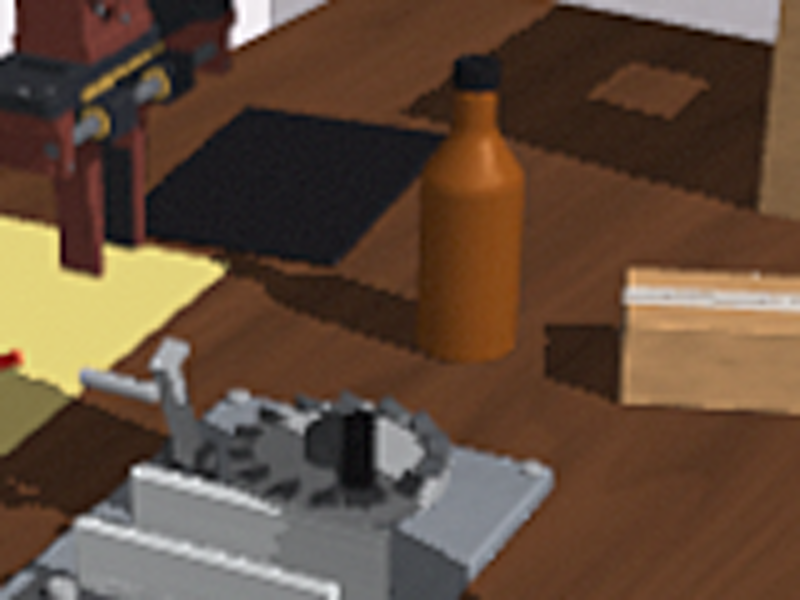

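The pawl leans back past upright, with its top at crop (170,350). Now the crank grip.

```bash
python3 -m crank '{"slide":[[-45,10,0],[-90,21,0],[-133.5,31.8,0],[-133.5,31.8,40],[-133.5,31.8,60]],"turn":[0,0,0,0,0],"grip":[40,40,40,40,40]}'; python3 -c "
from h import *
go([-.0408,.0629,.072])
f=arm.grab_frame('side');cv2.imwrite('pics/s4.png',cv2.resize(f[150:270,290:450,::-1],None,fx=5,fy=5,interpolation=2))
"
```

```text
time_s: 7.7
position: [0.4862, -0.0745, 0.1243]
ee_rot: [0.999, 0.048, 0.007, 0.003]
force: [0.6, 0.0, -0.8]
gripper_width: 0.0397
t 7.70 loc(mm) [-38.   62.4 124.3] F [ 0.6 -0.1 -0.8] w 39.7 yaw_err(deg) -0.1 tilt [0.014 0.007]
[-0.0408, 0.0629, 0.072] -> [-3.5 -0.9 52.3]
```

View pics/s4.png

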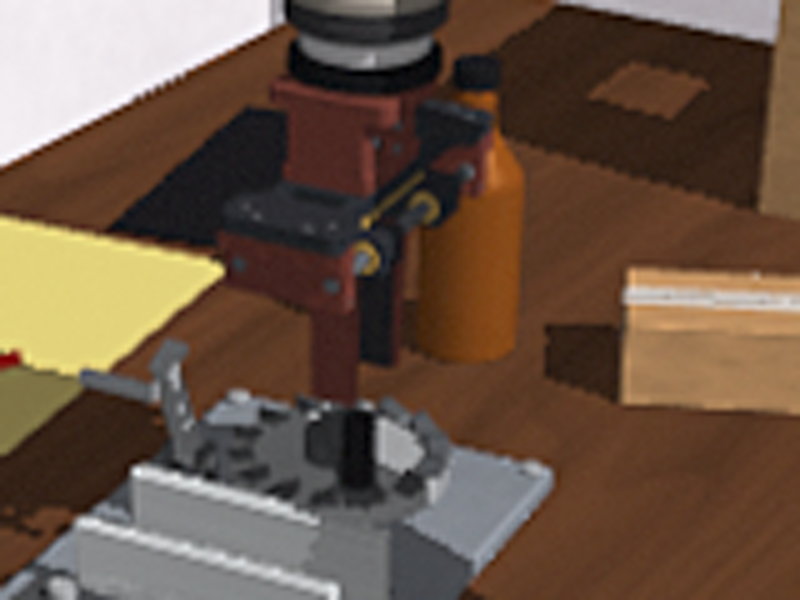

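The grip (360,440) is below and between the fingers, so I'll descend and close.

```bash
python3 -m crank '{"slide":[[-3.5,-0.9,25],[-3.5,-0.9,52],[-3.5,-0.9,52],[-3.5,-0.9,52],[-3.5,-0.9,52]],"turn":[0,0,0,0,0],"grip":[40,40,30,14,12]}'; python3 -m crank '{"slide":[[0,0,0],[0,0,0]],"turn":[0,0],"grip":[12,12]}';cat > arc.py <<'E'
import sys
from h import *
s,loc,F,_=state()
a=np.arctan2(loc[1],loc[0])%(2*np.pi); r=np.hypot(*loc[:2])
t=np.array([-np.sin(a),np.cos(a)]); u=np.array([np.cos(a),np.sin(a)])
print("t %.2f loc %s r %.1f a %.3f wheel~ %.3f  Ftan %.1f Frad %.1f Fz %.1f w %.1f"%(s["time_s"],(loc*1e3).round(1),r*1e3,a,a-2.2,F[:2]@t,F[:2]@u,F[2],s["gripper_width"]*1e3))
for d in map(float,sys.argv[1:]): go_=[.075*np.cos(a+d),.075*np.sin(a+d),loc[2]]; print(d,((world(pose(),go_)[0]-s["position"])@_*1e3).round(1))
E
python3 arc.py .1 .2 .3 .4 .5
```

```text
time_s: 8.38
position: [0.4834, -0.0747, 0.0715]
ee_rot: [0.999, 0.048, 0.007, 0.003]
force: [1.6, -2.8, -0.7]
gripper_width: 0.017
time_s: 8.62
position: [0.4834, -0.0747, 0.0716]
ee_rot: [0.999, 0.047, 0.007, 0.003]
force: [1.5, -1.3, -7.3]
gripper_width: 0.0177
t 8.62 loc [-40.8  62.4  71.6] r 74.6 a 2.150 wheel~ -0.050  Ftan -0.3 Frad -2.0 Fz -7.3 w 17.7
0.1 [-6.3  4.1 -0.1]
0.2 [-11.9   9.1  -0.1]
0.3 [-16.9  14.6  -0.1]
0.4 [-21.4  20.6  -0.1]
0.5 [-25.2  27.1  -0.1]
```

```bash
python3 -m crank '{"slide":[[-3.2,2,0],[-6.3,4.1,0],[-11.9,9.1,0],[-16.9,14.6,0],[-21.4,20.6,0]],"turn":[0,0,0,0,0],"grip":[12,12,12,12,12]}'; python3 arc.py .08 .16 .24 .32 .4
```

```text
time_s: 9.25
position: [0.4657, -0.0958, 0.0717]
ee_rot: [0.999, 0.048, 0.009, 0.003]
force: [7.3, 3.3, -12.3]
gripper_width: 0.0176
t 9.25 loc [-60.5  43.1  71.7] r 74.3 a 2.522 wheel~ 0.322  Ftan -6.5 Frad -4.7 Fz -12.3 w 17.6
0.08 [-3.8  4.6 -0. ]
0.16 [-6.7  9.9 -0.1]
0.24 [-9.1 15.4 -0.1]
0.32 [-11.1  21.   -0.1]
0.4 [-12.7  26.8  -0.1]
```

```bash
python3 -m crank '{"slide":[[-3.8,4.6,0.5],[-6.7,9.9,1],[-9.1,15.4,1],[-11.1,21,1],[-12.7,26.8,1]],"turn":[0,0,0,0,0],"grip":[12,12,12,12,12]}'; python3 arc.py .05 .1 .15 .2 .25
```

```text
time_s: 9.88
position: [0.4569, -0.1218, 0.0715]
ee_rot: [0.999, 0.049, 0.01, 0.002]
force: [1.7, 5.3, 1.5]
gripper_width: 0.0176
t 9.88 loc [-71.8  18.1  71.5] r 74.1 a 2.894 wheel~ 0.694  Ftan -5.5 Frad -0.9 Fz 1.5 w 17.6
0.05 [-1.7  3.4 -0. ]
0.1 [-2.4  7.1 -0. ]
0.15 [-2.8 10.8 -0. ]
0.2 [-3.1 14.6  0. ]
0.25 [-3.2 18.3  0. ]
```

```bash
python3 -m crank '{"slide":[[-1.7,3.4,0],[-2.4,7.1,0],[-2.8,10.8,0],[-3.1,14.6,0],[-3.2,18.3,0]],"turn":[0,0,0,0,0],"grip":[12,12,12,12,12]}'; python3 arc.py .02 .04 .06 .08 .1
```

```text
time_s: 10.5
position: [0.4562, -0.1386, 0.0716]
ee_rot: [0.999, 0.05, 0.01, 0.001]
force: [3.6, 5.7, -5.8]
gripper_width: 0.0175
t 10.50 loc [-74.1   1.5  71.6] r 74.1 a 3.121 wheel~ 0.921  Ftan -5.4 Frad -4.1 Fz -5.8 w 17.5
0.02 [-0.9  1.5 -0. ]
0.04 [-0.9  3.  -0. ]
0.06 [-0.9  4.5 -0. ]
0.08 [-0.8  6.  -0. ]
0.1 [-0.7  7.5  0. ]
```

```bash
python3 -m crank '{"slide":[[-0.5,1.5,0],[-0.5,3,0],[-0.5,4.5,0],[-0.5,4.5,0]],"turn":[0,0,0,0],"grip":[12,12,12,12]}'; python3 arc.py .02 .04 .06; python3 -m crank '{"slide":[[0,1,0],[0,2,0],[0,3,0]],"turn":[0,0,0],"grip":[12,12,12]}'; python3 arc.py .02 .04 .06 .08 .1
```

```text
time_s: 11.0
position: [0.4566, -0.1422, 0.0716]
ee_rot: [0.999, 0.051, 0.011, 0.0]
force: [3.6, 3.8, -6.7]
gripper_width: 0.0172
t 11.00 loc [-74.1  -2.1  71.6] r 74.1 a 3.170 wheel~ 0.970  Ftan -3.3 Frad -4.1 Fz -6.7 w 17.2
0.02 [-0.9  1.5 -0. ]
0.04 [-0.8  3.  -0. ]
0.06 [-0.7  4.5 -0. ]
time_s: 11.38
position: [0.4569, -0.1443, 0.0716]
ee_rot: [0.999, 0.051, 0.011, -0.0]
force: [2.7, 5.8, -5.8]
gripper_width: 0.0177
t 11.38 loc [-74.   -4.2  71.6] r 74.1 a 3.199 wheel~ 0.999  Ftan -5.3 Frad -3.6 Fz -5.8 w 17.7
0.02 [-0.8  1.5 -0. ]
0.04 [-0.7  3.  -0. ]
0.06 [-0.5  4.5 -0. ]
0.08 [-0.4  6.  -0. ]
0.1 [-0.2  7.5  0. ]
```

Run:
```python
from h import *
im=cv2.imread("pics/top0.png",0).astype(np.float32)
ys=np.arange(.155,.225,.004); print((ys*1e3).round().astype(int).tolist())
for x in(-.05,-.03,-.015,-.008,0,.008,.015,.03,.05):
    q=proj("top",world(pose(),np.c_[0*ys+x,ys,0*ys+.04])).astype(np.float32)
    print(x,cv2.remap(im,q[:,:1],q[:,1:],cv2.INTER_LINEAR).ravel().astype(int).tolist())
```

```text
[155, 159, 163, 167, 171, 175, 179, 183, 187, 191, 195, 199, 203, 207, 211, 215, 219, 223]
-0.05 [236, 215, 187, 190, 189, 183, 175, 169, 170, 174, 185, 164, 104, 90, 99, 119, 121, 106]
-0.03 [237, 211, 177, 176, 177, 177, 178, 178, 179, 166, 121, 93, 82, 86, 81, 75, 79, 84]
-0.015 [236, 220, 186, 179, 178, 179, 178, 179, 179, 172, 135, 99, 84, 90, 95, 93, 93, 94]
-0.008 [237, 219, 183, 179, 178, 178, 176, 178, 178, 169, 124, 86, 76, 90, 93, 92, 91, 94]
0 [238, 214, 180, 178, 179, 179, 178, 179, 178, 169, 115, 56, 63, 88, 94, 92, 92, 95]
0.008 [237, 215, 185, 179, 179, 180, 181, 179, 178, 169, 116, 59, 68, 89, 94, 93, 92, 96]
0.015 [237, 220, 186, 179, 178, 179, 179, 179, 169, 141, 113, 94, 85, 91, 95, 93, 93, 96]
0.03 [239, 213, 176, 178, 180, 179, 179, 178, 155, 114, 102, 94, 85, 93, 95, 94, 92, 96]
0.05 [240, 231, 204, 201, 207, 208, 211, 211, 211, 205, 182, 128, 91, 99, 148, 200, 209, 174]
```

The bumper tip shows at about y=195 mm, which puts contact near wheel angle 1.9. I can go faster up to about 1.6.

```bash
sed -i 's/\.075\*np/r*np/g' arc.py; python3 -m crank '{"slide":[[0.3,4.4,0.5],[0.8,8.8,1],[1.6,13.2,1],[2.6,17.5,1],[4,21.8,1]],"turn":[0,0,0,0,0],"grip":[12,12,12,12,12]}'; python3 arc.py .06 .12 .18 .24 .3
```

```text
time_s: 12.0
position: [0.4632, -0.1648, 0.0715]
ee_rot: [0.999, 0.051, 0.011, -0.0]
force: [0.3, 5.7, 5.1]
gripper_width: 0.0172
t 12.00 loc [-69.7 -25.3  71.5] r 74.1 a 3.489 wheel~ 1.289  Ftan -5.0 Frad -2.7 Fz 5.1 w 17.2
0.06 [1.6 4.1 0. ]
0.12 [3.5 8.2 0.1]
0.18 [ 5.6 12.1  0.1]
0.24 [ 7.9 15.9  0.2]
0.3 [10.5 19.5  0.2]
```

```bash
python3 -m crank '{"slide":[[1.6,4.1,0],[3.5,8.2,0],[5.6,12.1,0],[7.9,15.9,0],[9.2,17.7,0]],"turn":[0,0,0,0,0],"grip":[12,12,12,12,12]}'; python3 arc.py .03 .06 .09 .12 .15
```

```text
time_s: 12.62
position: [0.4732, -0.1805, 0.0716]
ee_rot: [0.999, 0.052, 0.01, -0.001]
force: [-0.2, 6.2, -0.6]
gripper_width: 0.0174
t 12.62 loc [-61.3 -41.8  71.6] r 74.2 a 3.741 wheel~ 1.541  Ftan -4.8 Frad -3.8 Fz -0.6 w 17.4
0.03 [1.3 1.8 0. ]
0.06 [2.6 3.6 0. ]
0.09 [4.  5.4 0.1]
0.12 [5.4 7.1 0.1]
0.15 [6.9 8.7 0.1]
```

```bash
python3 -m crank '{"slide":[[1.3,1.8,0],[2.6,3.6,0],[4,5.4,0]],"turn":[0,0,0],"grip":[12,12,12]}'; python3 arc.py .03 .06; python3 -m crank '{"slide":[[1.4,1.7,0],[2.2,2.7,0]],"turn":[0,0],"grip":[12,12]}'; python3 arc.py .02 .035
```

```text
time_s: 13.0
position: [0.4766, -0.1844, 0.0715]
ee_rot: [0.999, 0.052, 0.008, -0.002]
force: [-0.7, 5.4, -0.1]
gripper_width: 0.0178
t 13.00 loc [-58.3 -46.1  71.5] r 74.3 a 3.810 wheel~ 1.610  Ftan -4.4 Frad -3.3 Fz -0.1 w 17.8
0.03 [1.4 1.7 0. ]
0.06 [2.8 3.4 0. ]
time_s: 13.25
position: [0.4781, -0.1859, 0.0716]
ee_rot: [0.999, 0.053, 0.007, -0.002]
force: [-0.4, 5.7, 0.4]
gripper_width: 0.0177
t 13.25 loc [-56.9 -47.7  71.6] r 74.3 a 3.839 wheel~ 1.639  Ftan -4.2 Frad -3.8 Fz 0.4 w 17.7
0.02 [1.  1.1 0. ]
0.035 [1.7 2.  0. ]
```

```bash
echo 'sys.exit(1 if F[:2]@t<-6.8 else 0)' >> arc.py
python3 -m crank '{"slide":[[0.9,1,0],[1.7,2,0]],"turn":[0,0],"grip":[12,12]}' >/dev/null; python3 arc.py && python3 -m crank '{"slide":[[0.9,1,0],[1.7,1.9,0]],"turn":[0,0],"grip":[12,12]}'>/dev/null;  python3 arc.py && python3 -m crank '{"slide":[[0.9,1,0],[1.8,1.9,0]],"turn":[0,0],"grip":[12,12]}'>/dev/null;  python3 arc.py && python3 -m crank '{"slide":[[0.9,0.9,0],[1.8,1.8,0]],"turn":[0,0],"grip":[12,12]}'>/dev/null;  python3 arc.py .02 .035
```

```text
t 13.50 loc [-55.9 -48.9  71.5] r 74.3 a 3.860 wheel~ 1.660  Ftan -4.6 Frad -2.8 Fz -0.2 w 17.8
t 13.75 loc [-54.9 -50.2  71.5] r 74.4 a 3.883 wheel~ 1.683  Ftan -4.0 Frad -3.8 Fz 0.1 w 17.2
t 14.00 loc [-53.7 -51.4  71.5] r 74.3 a 3.906 wheel~ 1.706  Ftan -4.2 Frad -3.0 Fz -0.7 w 17.3
t 14.25 loc [-52.5 -52.7  71.5] r 74.4 a 3.929 wheel~ 1.729  Ftan -4.4 Frad -3.0 Fz -0.0 w 17.5
0.02 [1.1 1.  0. ]
0.035 [1.9 1.8 0. ]
```

```bash
python3 -m crank '{"slide":[[0.9,0.9,0],[1.9,1.8,0]],"turn":[0,0],"grip":[12,12]}' >/dev/null; python3 arc.py && python3 -m crank '{"slide":[[0.9,0.9,0],[1.9,1.8,0]],"turn":[0,0],"grip":[12,12]}'>/dev/null;  python3 arc.py && python3 -m crank '{"slide":[[1,0.9,0],[2,1.7,0]],"turn":[0,0],"grip":[12,12]}'>/dev/null;  python3 arc.py && python3 -m crank '{"slide":[[1,0.9,0],[2,1.7,0]],"turn":[0,0],"grip":[12,12]}'>/dev/null;  python3 arc.py && python3 -m crank '{"slide":[[1,0.8,0],[2,1.6,0]],"turn":[0,0],"grip":[12,12]}'>/dev/null;  python3 arc.py && python3 -m crank '{"slide":[[1,0.8,0],[2,1.6,0]],"turn":[0,0],"grip":[12,12]}'>/dev/null; python3 arc.py .02 .035
```

```text
t 14.50 loc [-51.2 -54.   71.5] r 74.4 a 3.953 wheel~ 1.753  Ftan -4.3 Frad -2.4 Fz 0.6 w 17.2
t 14.75 loc [-49.9 -55.2  71.6] r 74.4 a 3.978 wheel~ 1.778  Ftan -4.3 Frad -3.1 Fz 0.4 w 17.4
t 15.00 loc [-48.6 -56.4  71.5] r 74.4 a 4.002 wheel~ 1.802  Ftan -3.6 Frad -2.7 Fz 0.8 w 17.7
t 15.25 loc [-47.2 -57.6  71.6] r 74.5 a 4.026 wheel~ 1.826  Ftan -4.2 Frad -2.9 Fz -0.1 w 17.5
t 15.50 loc [-45.8 -58.7  71.5] r 74.5 a 4.050 wheel~ 1.850  Ftan -3.9 Frad -3.7 Fz -0.3 w 17.1
t 15.75 loc [-44.5 -59.8  71.6] r 74.5 a 4.073 wheel~ 1.873  Ftan -5.3 Frad -3.5 Fz 0.7 w 17.1
0.02 [ 1.2  0.9 -0. ]
0.035 [ 2.1  1.5 -0. ]
```

```bash
python3 -m crank '{"slide":[[1,0.7,0],[1.8,1.3,0]],"turn":[0,0],"grip":[12,12]}' >/dev/null; python3 arc.py && python3 -m crank '{"slide":[[1,0.7,0],[1.8,1.3,0]],"turn":[0,0],"grip":[12,12]}'>/dev/null;  python3 arc.py .02 .035
```

```text
t 16.00 loc [-43.3 -60.6  71.5] r 74.5 a 4.092 wheel~ 1.892  Ftan -4.1 Frad -3.4 Fz -0.1 w 17.1
t 16.25 loc [-42.7 -61.1  71.5] r 74.6 a 4.102 wheel~ 1.902  Ftan -7.5 Frad -4.0 Fz 3.3 w 17.7
0.02 [ 1.2  0.9 -0. ]
0.035 [ 2.1  1.5 -0. ]
```

```bash
python3 -m crank '{"slide":[[1.2,0.9,0],[1.5,1.1,0],[1.5,1.1,0]],"turn":[0,0,0],"grip":[12,12,12]}' >/dev/null; python3 arc.py .02; python3 -c "
from h import *
for i in range(4): arm.grab_frame('top'); go()"
```

```text
t 16.62 loc [-42.7 -61.1  71.5] r 74.5 a 4.103 wheel~ 1.903  Ftan -7.3 Frad -2.8 Fz 4.8 w 17.2
0.02 [ 1.2  0.9 -0. ]
t 16.68 loc(mm) [-42.7 -61.2  71.5] F [-5.   6.9  4.3] w 17.6 yaw_err(deg) 0.7 tilt [-0.006 -0.014]
t 16.73 loc(mm) [-42.7 -61.1  71.5] F [-4.7  7.6  3.8] w 17.5 yaw_err(deg) 0.7 tilt [-0.006 -0.014]
t 16.77 loc(mm) [-42.7 -61.1  71.5] F [-4.4  8.1  3.7] w 17.4 yaw_err(deg) 0.7 tilt [-0.006 -0.014]
t 16.82 loc(mm) [-42.7 -61.1  71.5] F [-3.   7.2  4.7] w 17.6 yaw_err(deg) 0.7 tilt [-0.006 -0.014]
```

```bash
python3 -m crank '{"slide":[[1.3,0.9,0],[1.8,1.3,0],[1.8,1.3,0]],"turn":[0,0,0],"grip":[12,12,12]}' >/dev/null; python3 arc.py .02; python3 -c "
from h import *
for i in range(6): arm.grab_frame('top'); s,l,F,_=state(); print(round(F[:2]@[.82,-.57],1))
arm.grab_frame('side')
f=arm.grab_frame('side');cv2.imwrite('pics/s5.png',cv2.resize(f[190:340,245:405,::-1],None,fx=4,fy=4,interpolation=2))"
```

```text
t 17.20 loc [-42.6 -61.2  71.5] r 74.5 a 4.104 wheel~ 1.904  Ftan -8.3 Frad -3.6 Fz 5.6 w 17.7
0.02 [ 1.2  0.9 -0. ]
-7.9
-8.7
-8.2
-8.4
-8.7
-9.1
```

View pics/s5.png

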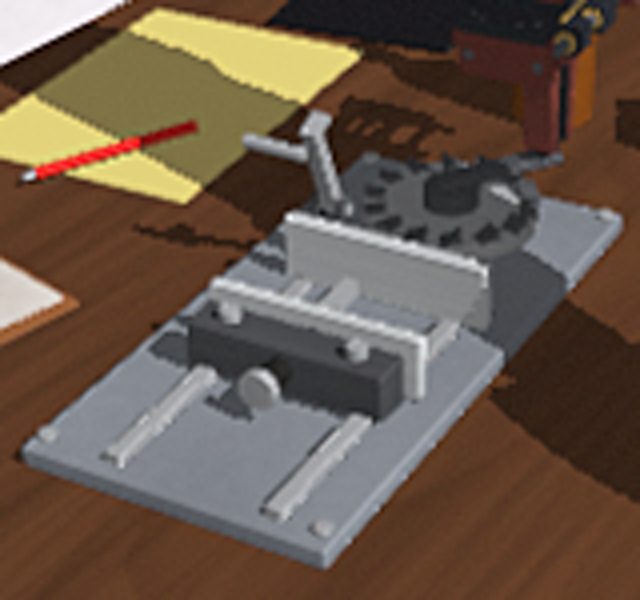

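Contact is firm at about 4 N over free turning, roughly 17 N at the jaw. The picture shows the jaw up against the stop and the pawl still leaning back at (315,130). Next I release and move back to the bar.

```bash
python3 -m crank '{"slide":[[0,0,0],[0,0,0],[0,0,0],[0,0,-30],[0,0,-70]],"turn":[0,0,0,0,0],"grip":[26,36,40,40,40]}'; python3 -c "
from h import *
go([.091,.0955,.17],[.091,.0955,.092])"
```

```text
time_s: 18.23
position: [0.4938, -0.1991, 0.1415]
ee_rot: [0.998, 0.055, -0.006, -0.008]
force: [1.0, 0.5, -0.1]
gripper_width: 0.0398
t 18.23 loc(mm) [-42.6 -62.4 141.5] F [ 1.1  0.4 -0.1] w 39.8 yaw_err(deg) 0.7 tilt [-0.011 -0.016]
[0.091, 0.0955, 0.17] -> [ 135.2 -156.7  -27.5]
[0.091, 0.0955, 0.092] -> [ 136.1 -155.5   50.5]
```

```bash
python3 -m crank '{"slide":[[20,-20,-40],[55,-65,-40],[95,-110,-40],[135,-156,-35],[135,-156.5,-28]],"turn":[0.3,0.7,0.7,0.7,0.7],"grip":[40,40,34,34,34]}'; python3 -c "
from h import *
go([.091,.0955,.092])
f=arm.grab_frame('side');cv2.imwrite('pics/s6.png',cv2.resize(f[170:290,270:430,::-1],None,fx=5,fy=5,interpolation=2))"
```

```text
time_s: 18.85
position: [0.6134, -0.023, 0.1706]
ee_rot: [0.999, 0.053, -0.005, -0.009]
force: [-1.1, 0.6, -0.3]
gripper_width: 0.0341
t 18.85 loc(mm) [ 93.7 101.1 170.6] F [-1.   0.7 -0.3] w 34.1 yaw_err(deg) 0.5 tilt [-0.009 -0.019]
[0.091, 0.0955, 0.092] -> [-2.   7.1 78.5]
```

View pics/s6.png

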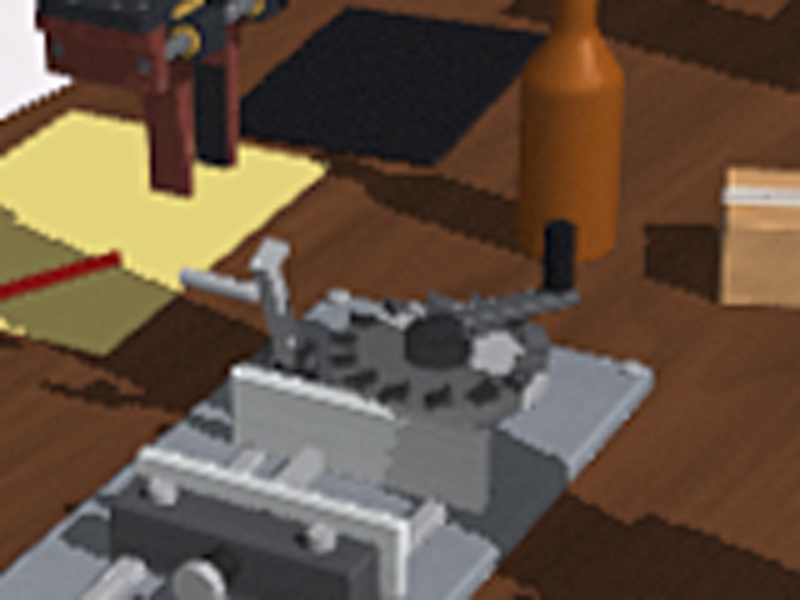

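The crank has been released and the pawl is still leaning back, with the bar at (215,285). I'll descend onto the bar.

```bash
python3 -m crank '{"slide":[[-1,7,0],[-1,7.1,40],[-1,7.1,78],[-1,7.1,78],[-1,7.1,78]],"turn":[0,0,0,0,0],"grip":[34,34,34,20,14]}'; python3 -c "
from h import *
go([.091,.0955,.092])"; python3 -m crank '{"slide":[[0,0,0],[0,0,0],[0,0,0]],"turn":[0,0,0],"grip":[8,4,4]}';  python3 -c "
from h import *
go()"
```

```text
time_s: 19.52
position: [0.6106, -0.0338, 0.0925]
ee_rot: [0.999, 0.05, -0.006, -0.008]
force: [-0.5, 0.3, 0.1]
gripper_width: 0.0173
t 19.52 loc(mm) [89.8 90.7 92.5] F [-0.4  0.3  0.1] w 17.3 yaw_err(deg) 0.2 tilt [-0.011 -0.016]
[0.091, 0.0955, 0.092] -> [ 1.2 -4.8  0.6]
time_s: 19.9
position: [0.6116, -0.0335, 0.0939]
ee_rot: [0.999, 0.05, -0.005, -0.008]
force: [-0.6, 1.4, 5.8]
gripper_width: 0.0093
t 19.90 loc(mm) [90.8 90.9 93.9] F [-0.4  1.4  5.8] w 9.3 yaw_err(deg) 0.2 tilt [-0.009 -0.016]
```

```bash
python3 -m crank '{"slide":[[0,5,-2],[0,10,-3.5],[0,15.5,-4.7],[0,21,-5],[0,26.5,-5]],"turn":[0,0,0,0,0],"grip":[4,4,4,4,4]}';  python3 -c "
from h import *
go()";python3 -m crank '{"slide":[[0,5.5,0.8],[0,10.8,2.4],[0,16,4.4],[0,21,7],[0,25.5,10]],"turn":[0,0,0,0,0],"grip":[4,4,4,4,4]}';  python3 -c "
from h import *
s,l,F,_=state(); go(); 
c=(70-l[1]*1e3)/55.3; p=np.arcsin(c); print('psi',p,'theta',1.462-p, 'arc z',60+55.3*np.cos(p),'grasp z',l[2]*1e3+18.7)
for q in np.arange(p+.1,1.4,.1): print(round(q,2),(55.3*np.array([np.sin(q)-np.sin(p),np.cos(p)-np.cos(q)])).round(1))"
```

```text
time_s: 20.52
position: [0.6144, -0.0606, 0.0989]
ee_rot: [0.999, 0.05, -0.005, -0.008]
force: [-2.8, 2.6, 5.3]
gripper_width: 0.0093
t 20.52 loc(mm) [90.9 63.7 98.9] F [-2.5  2.9  5.3] w 9.3 yaw_err(deg) 0.1 tilt [-0.009 -0.016]
time_s: 21.15
position: [0.6168, -0.0861, 0.088]
ee_rot: [0.999, 0.05, -0.005, -0.008]
force: [-0.8, 2.5, -1.4]
gripper_width: 0.009
t 21.15 loc(mm) [90.8 38.1 88. ] F [-0.6  2.6 -1.4] w 9.0 yaw_err(deg) 0.1 tilt [-0.009 -0.016]
psi 0.615702039866887 theta 0.846297960133113 arc z 105.14516133681639 grasp z 106.70163852605148
0.72 [4.3 3.4]
0.82 [8.3 7.2]
0.92 [11.9 11.5]
1.02 [15.1 16. ]
1.12 [17.7 20.8]
1.22 [19.9 25.9]
1.32 [21.6 31.2]
```

```bash
python3 -m crank '{"slide":[[0,4.3,3.4],[0,8.3,7.2],[0,11.9,11.5],[0,15.1,16],[0,17.7,20.8]],"turn":[0,0,0,0,0],"grip":[4,4,4,4,4]}';  python3 -c "
from h import *
go()";python3 -m crank '{"slide":[[0,1.2,3],[0,2.1,5],[0,2.1,5]],"turn":[0,0,0],"grip":[4,4,4]}';  python3 -c "
from h import *
s,l,F,_=state(); go(); 
c=(70-l[1]*1e3)/55.3; p=np.arcsin(min(c,1)); print('theta',1.462-p, 'arc z',60+55.3*np.cos(p),'grasp z',l[2]*1e3+18.7)"
```

```text
time_s: 21.78
position: [0.6184, -0.1027, 0.0665]
ee_rot: [0.999, 0.051, -0.005, -0.008]
force: [0.6, 5.8, -3.0]
gripper_width: 0.0092
t 21.77 loc(mm) [90.8 21.4 66.5] F [ 1.2  5.7 -3. ] w 9.2 yaw_err(deg) 0.2 tilt [-0.009 -0.017]
time_s: 22.15
position: [0.6186, -0.1048, 0.0614]
ee_rot: [0.999, 0.051, -0.005, -0.008]
force: [0.9, 3.6, -1.1]
gripper_width: 0.0092
t 22.15 loc(mm) [90.8 19.3 61.4] F [ 1.2  3.5 -1.1] w 9.2 yaw_err(deg) 0.2 tilt [-0.009 -0.017]
theta 0.2997819503785992 arc z 81.97096837807699 grasp z 80.1046120439609
```

```bash
python3 -m crank '{"slide":[[0,0.6,2],[0,1.2,4],[0,1.2,4]],"turn":[0,0,0],"grip":[4,4,4]}';  python3 -c "
from h import *
go()";python3 -m crank '{"slide":[[0,0.3,1.5],[0,0.6,3],[0,0.6,3]],"turn":[0,0,0],"grip":[4,4,4]}';  python3 -c "
from h import *
go()"
```

```text
time_s: 22.52
position: [0.6188, -0.1061, 0.0574]
ee_rot: [0.999, 0.05, -0.005, -0.008]
force: [0.5, 3.2, -0.8]
gripper_width: 0.0092
t 22.52 loc(mm) [90.8 17.9 57.4] F [ 0.8  3.1 -0.8] w 9.2 yaw_err(deg) 0.2 tilt [-0.009 -0.017]
time_s: 22.9
position: [0.6188, -0.107, 0.0542]
ee_rot: [0.999, 0.05, -0.005, -0.008]
force: [0.9, 2.3, -0.5]
gripper_width: 0.0092
t 22.90 loc(mm) [90.8 17.1 54.2] F [ 1.1  2.2 -0.5] w 9.2 yaw_err(deg) 0.2 tilt [-0.009 -0.016]
```

```bash
python3 -m crank '{"slide":[[0,0,0],[0,0,0],[0,0,0],[0,0,-30],[0,0,-80]],"turn":[0,0,0,0,0],"grip":[16,26,34,36,36]}'; python3 -m crank '{"slide":[[30,0,-60],[70,0,-90],[70,0,-90]],"turn":[0,0,0],"grip":[36,36,36]}'; python3 -c "
from h import *
go()
f=arm.grab_frame('side');a=cv2.resize(f[205:325,245:405,::-1],None,fx=4,fy=4,interpolation=2)
g=arm.grab_frame('top');b=cv2.resize(g[200:310,240:420,::-1],None,fx=3.55,fy=3.55,interpolation=2)[:,:640]
cv2.imwrite('pics/s7.png',cv2.resize(np.vstack([a,np.pad(b,((0,0),(0,640-b.shape[1]),(0,0)))]),None,fx=.68,fy=.68))"
```

```text
time_s: 23.52
position: [0.6181, -0.1084, 0.1333]
ee_rot: [0.999, 0.05, -0.007, -0.008]
force: [0.0, -0.6, -0.2]
gripper_width: 0.036
time_s: 23.9
position: [0.6927, -0.1021, 0.2257]
ee_rot: [0.999, 0.051, -0.003, -0.008]
force: [-0.0, -0.0, -0.8]
gripper_width: 0.0363
t 23.90 loc(mm) [164.8  14.7 225.7] F [-0.  -0.  -0.8] w 36.3 yaw_err(deg) 0.2 tilt [-0.006 -0.017]
```

View pics/s7.png

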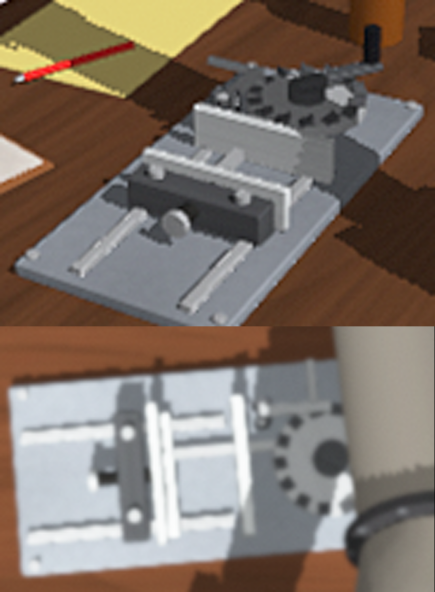

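The pawl is down on the teeth, with the bar at (225,62), and the jaw is at the bumper. One last numeric check on whether the stop shifted and where the crank sits.

Run:
```python
from h import *
f=arm.grab_frame("side"); g=cv2.cvtColor(f,cv2.COLOR_RGB2GRAY); o=cv2.imread("pics/side0.png",0)
# stop's outer face, knob and end
for (x0,y0,x1,y1) in((288,268,330,300),(300,278,350,302),(252,290,300,330)):
    r=cv2.phaseCorrelate(np.float32(o[y0:y1,x0:x1]),np.float32(g[y0:y1,x0:x1]),cv2.createHanningWindow((x1-x0,y1-y0),cv2.CV_32F)); print(np.round(r[0],2),round(r[1],2))
print("px per 5mm of stop travel",proj("side",world(pose(),[[0,.23,.04],[0,.235,.04]])).round(2).tolist())
w=1.904; G=[[.0745*np.cos(2.2+a),.0745*np.sin(2.2+a),.085] for a in(w-.1,w,w+.1)]
print("grip px expected at w-.1,w,w+.1",proj("side",world(pose(),G)).round(1).tolist())
m=(g<30)[205:245,355:400]; ys,xs=np.nonzero(m); print("dark centroid",xs.mean()+355,ys.mean()+205,m.sum())
```

```text
[0.48 0.05] 0.98
[-0.04  0.09] 0.99
[ 0.04 -0.07] 0.99
px per 5mm of stop travel [[316.44, 281.59], [315.39, 282.6]]
grip px expected at w-.1,w,w+.1 [[383.6, 222.2], [382.3, 221.1], [380.8, 220.0]]
dark centroid 380.28985507246375 220.28985507246378 69
```

```bash
python3 -c "
from bench import arm
print(arm.finish_job())"
```

```text
the job is handed in; nothing more can be done
None
```

The clamp is open and I handed the job in at about 24 s of the 72 s allowed; no verdict came back.

**What I did:**
- **Pawl up:** I gripped the lifting bar and swung the pawl over past upright. It stayed leaning back when I let go.
- **Wheel:** I wound the wheel backwards by its crank grip to about 1.90 rad, where it stopped against the bumper. The force along the grip's circle rose from about 4.3 N when free to about 8.5 N, so I estimate about 17 N at the jaw.
- **Pawl down:** I let go of the crank, then lowered the pawl by its bar. I released it a few millimetres above the teeth and backed the arm away.

**Last checks:**
- **Pawl:** the final pictures show it lying down on the wheel's teeth.
- **Jaw:** it appears to sit right at the bumper. The side camera cannot resolve the contact itself, so that rests on the force reading.
- **Stop:** two of its image patches were compared with the first picture. One moved 0.1 px. The other moved 0.5 px sideways only, without the vertical shift that sliding would give. It had moved little, if at all; 1 px is about 3.5 mm.
- **Crank:** the grip is within about 2 px of where it should be after release (0.1 rad is about 1.7 px), so the wheel did not visibly run back, though a small slip would not show.
- **Things around the clamp:** the arm met no unexpected forces near them. I did not compare their positions before and after.

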